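# Refit the shop radio's knob and hold it pressed

## Robot

A 6-joint arm with a two-finger parallel gripper is mounted at the origin on the work surface. World frame = base frame: x ahead of the robot, y to its left, z up, the work surface at z = 0. Lengths are in m, angles in degrees, forces in N, time in s.
With the tool pointing down it reaches from about 0.375 to 0.9 m from the base axis. Payload 3.1 kg.
Tool frame: the origin (TCP) lies on the centre line of the jaws, within the pads' length; the fingertips stand 17 mm ahead of it and the grasp point (between the pads) lies 2 mm behind it; z points along the fingers, y is the line along which they close (so a half turn about z gives the same grasp; the last joint's range is limited). The gripper opens to 87 mm and grips with 3 to 60 N. Pads are 19 mm wide; open, the fingers measure 117 mm over their backs; the gripper's body (75 mm by 190 mm) begins 51 mm behind the grasp point.
Start: joints at [59.33, 30.224, 82.088, -0, 67.689, -10.227], TCP at [0.218, 0.586, 0.218] pointing down, gripper open.
Joint ranges: [-176.69, 176.69], [-43.24, 126.21], [12.49, 139.97], [-82, 262], [0, 151.66], [-163.58, 163.58]. Speed limits (degrees/s): [159.86, 159.86, 180, 180, 180, 180].

## Interface

Orientations are given as a 3x3 rotation matrix whose columns are the frame's x, y, z axes.
In Python, from rig import bot, imaging, finder gives the robot as it stands. The module is installed in compiled form; this text tells all that it offers.
- The arm moves only by the tool play_rows, never from a script. Its argument "motion" is a list that holds one entry, the list of rows, each a list of 6 numbers: the shift along the tool's x, y, z in m, then the turn, a rotation vector about the tool's x, y, z in degrees. In form: [[[dx, dy, dz, wx, wy, wz], ...]]. A call has 1 to 8 rows; each row is the pose to reach, as a shift and turn from the pose commanded when the call began, along the tool's axes at that moment; what a row does not reach only later rows make up. A row lasts 1/12 s, in which the tool goes at most 41.7 mm and 7.16 degrees, less where a joint would pass 70% of its speed; a pose out of reach is approached as far as the arm can. A call with a gripper value outside its range is refused whole. "fingers" is the finger opening in m, from 0 to 0.087, set as the call begins (left out, the last holds). The fingers move at their own pace and stop on an object; the grip force is fixed at half the most. Time passes only in rows, so rows that repeat a pose let the fingers close. It gives the time, the measured TCP pose, the force, the opening and the grip force at its end, in the units of the state.
- bot.read_state(): the state, without advancing time (a new reading comes with each control period).
- imaging.capture(name): name is "scene" or "top"; returns a dict with "frame" (420x560x3 uint8, red, green, blue), "camera_matrix" (3x3 intrinsics, pixels), "k1" (the pictures are not rectified: a ray, as slopes to the right and down, at radius r is drawn at 1 + k1 r^2 times it, then the intrinsics apply), "R" (3x3) and "t" (3): a world point X has camera coordinates R X + t. Camera axes: x right, y down, z forward; pixel columns grow to the right and rows downward; lengths in m; the calibration is good to about 2 mm. A picture is of the moment at which its call begins. There is no depth.
- bot.hand_in(): hands the job in; it is judged then, once.
Trained networks look in the newest picture that a camera, given by its name, has taken for a name from the list of things; names that differ only in an ending like _2 or _b are one class to them, and where a whole thing is asked for, a point or a joint stands for the part that bears it (a point fixed in the world has none). Each returns a list of dicts, best first, with "confidence" (0 to 1); they miss things now and then, are a little off and sometimes report something else, mostly with a low value. They report only what shows in the picture. A call takes as long as a camera call. They do not tell look-alikes from the thing itself.
- finder.recognise(camera, name): "at" ([x, y, z] in m, in world coordinates, good to about 4 mm: the middle of the surface that is visible of it).
- finder.outline_of(camera, name): "pixels" (420x560 bool, what is visible of it).
The state is a dict: "time_s": time; "joint_positions": joint angles; "qvel": joint speeds; "tau": joint torques, N m; "position": TCP position; "tcp_rot": TCP orientation; "force": force on the tool from outside, world axes, zero at the start; "moment": the same for the moment, N m; "opening": opening from 0.0 (shut) to 1.0 (fully open); "grasp_force": force on a finger pad.
Only numpy, scipy, OpenCV 4.12 (cv2) and the standard library are available. Lean on these libraries where they do the work, as an engineer would, in place of code of your own. Each camera call takes 0.05 s, during which the arm holds its last target. There are 200 camera calls.

## Task

Wake the shop's table radio: press the green key and then the yellow key on its top, one at a time and each fully down, leaving the red key alone. Then pick up the loose black knob, turn it so that its white pointer points the way the flat of the bare D-shaped shaft faces, push it fully home on the shaft and press the shaft all the way down against its spring. Finish while still holding the knob down with the gripper (do not let go), and leave everything else on the table where it stands.

Things in the scene. Friction and masses are not known exactly. Their poses are not given: they have to be found in the camera images.
- radio: table radio, dark wooden box 150 (x) x 300 (y) x 85 (z) mm, aluminium top, fixed; origin under its centre, z up; front (-x side) faces the robot at yaw 0. On its top, on a line 15 mm to the front of its centre: the bare shaft (y -100 mm) and the keys (y 10, 58, 106 mm).
- knob: loose black knob, 50 g: round skirt 48 mm across, 20 mm high; on it a grip bar 44 mm long (x), 14 wide (y), its top 40.5 mm above the underside. Origin: centre of the underside, z up, stands on the table. D-shaped bore from below on the axis: 12 mm deep, 15.6 across, its flat 2.3 mm from the axis on the +x side. A white pointer line on the bar marks its +x end.
- shaft_tip (a point): tip centre of the upright brass D-shaft: 14 mm across, flat 1.5 mm from its axis, tip 20 mm above the radio's top (105 above the table), rim tapered 2 mm over the last 3. x axis: the way the flat faces, as does the white line on the black collar at its foot; the knob fits with its x the same way. Home: bore end on the tip, knob's underside 12 mm below it.
- shaft (a joint): how far the shaft is pushed down into the radio on its spring, m: 0 up, 0.005 fully pressed; needs 2 N to start and 8 N to be fully pressed, springs back when let go.
- volume (a joint): turn of the shaft about the vertical, rad, relative to the radio (0: flat faces the radio's +x; positive anticlockwise from above), -1.3 to 1.3; stiff (0.25 N m), stays where it is.
- key_green_top (a point): green cap of a round spring key, 26 mm across, in a fixed black housing 42 mm across on the radio's top; point: centre of the cap's top face, 107 mm above the table when up (22 mm above the radio's top). The three keys stand in a row 48 mm apart, along the radio's y axis, in any order.
- key_green (a joint): travel of the green key, m: 0 up, 0.006 fully down (5 N), springs back.
- key_yellow_top (a point): yellow cap of a round spring key, 26 mm across, in a fixed black housing 42 mm across on the radio's top; point: centre of the cap's top face, 107 mm above the table when up (22 mm above the radio's top). The three keys stand in a row 48 mm apart, along the radio's y axis, in any order.
- key_yellow (a joint): travel of the yellow key, m: 0 up, 0.006 fully down (5 N), springs back.
- key_red_top (a point): red cap of a round spring key, 26 mm across, in a fixed black housing 42 mm across on the radio's top; point: centre of the cap's top face, 107 mm above the table when up (22 mm above the radio's top). The three keys stand in a row 48 mm apart, along the radio's y axis, in any order.
- key_red (a joint): travel of the red key, m: 0 up, 0.006 fully down (5 N), springs back.
- tin: small copper tin, 56 mm across, 40 mm high, loose bystander; origin under its centre
- mug: blue mug, 80 mm across, 95 mm high, loose bystander; origin under its centre
- candle: cream pillar candle, 70 mm across, 85 mm high, loose bystander; origin under its centre
- soap_dish: pink soap on a wooden dish 90 x 130 mm, 36 mm high, loose bystander; origin under its centre
Things that resemble listed ones, but are neither listed nor needed, are in the scene too. Leave any blue or turquoise look-alike of the knob alone.

How it is judged (in metres and radians):
On the way, in this order (a step that is already met when the one before it is completed fails the run):
1. the green key is pressed down (value of joint key_green above 0.0045 m), for 0.05 s.
2. then the yellow key is pressed down, the green one being up (value of joint key_yellow above 0.0045 m and value of joint key_green below 0.002 m), for 0.05 s.
3. then the knob is carried clear of the table in the gripper (height (world z) of knob above 0.05 m and contact force between the fingers and knob above 1 N), for 0.1 s.
4. the knob is home on the shaft, its flat matching (horizontal distance between knob and shaft_tip below 0.003 m and z of knob in the frame of shaft_tip below -0.01 m and angle between the x axis of knob and the x axis of shaft_tip, either way round below 0.25 rad and angle between knob's own z axis and vertical below 0.12 rad), for 0.1 s.
At the end, for the whole second after the job is handed in: The knob is home on the D-shaft (axes within 3 mm, underside at least 10 mm below the tip, x axes within 0.25 rad, upright within 0.12 rad), the shaft is pressed at least 3.5 mm of its 5 mm with more than 4 N through the knob, the gripper still touches the knob, and all keys are up (all of step 4 and value of joint shaft above 0.0035 m and contact force between the fingers and knob above 1 N and contact force between knob and shaft above 4 N and value of joint each of key_green, key_yellow, key_red below 0.002 m); the arm keeps its last pose, push and grip.
It fails at once if the red key is pressed (value of joint key_red above 0.003 m).
It fails at once if green and yellow are pressed together (value of joint each of key_green, key_yellow above 0.003 m).
It fails at once if a bystander is displaced by more than 40 mm (distance of any of tin, mug, candle, soap_dish from where it was at the start of the episode above 0.04 m).
It also fails if it takes over 53 s, if anything falls off the work surface, if the arm or the gripper's body presses on something with over 40 N, if the wrist force passes 120 N, or if a joint passes its speed limit or range.

## Working session

There is one attempt and no reset: what is moved stays moved. The work goes in short steps, Python scripts to look and compute and a tool call to move; the robot and the scene stay as the last step left them, time stands still between calls to the robot, and variables do not carry over. Pictures are saved under pics/ and viewed, at most 10 in all, crops included, and the job is handed in when it is done.

Besides the shell and the picture viewer there is one more tool, called after "Request:" as name(argument=value, ...) on one line, values as JSON. play_rows: Moves the arm, as the interface text tells. Its arguments: {"type":"object","properties":{"motion":{"type":"array"},"fingers":{"type":"number"}},"required":["motion"]}

```bash
mkdir -p pics; cat > h.py <<'E'
import numpy as np, cv2
from rig import bot, imaging, finder
def ray(c,u,v):
    K=np.array(c["camera_matrix"]);p=np.array([(u-K[0,2])/K[0,0],(v-K[1,2])/K[1,1]])
    q=p.copy()
    for _ in range(20): q=p/(1+c["k1"]*(q@q))
    R=np.array(c["R"]);t=np.array(c["t"])
    return -R.T@t, R.T@np.array([q[0],q[1],1])
def onz(c,u,v,z):
    o,d=ray(c,u,v); return o+d*(z-o[2])/d[2]
def px(c,X):
    q=np.array(c["R"])@np.array(X)+np.array(c["t"]);q=q[:2]/q[2];q=q*(1+c["k1"]*(q@q));K=np.array(c["camera_matrix"])
    return np.array([K[0,0]*q[0]+K[0,2],K[1,1]*q[1]+K[1,2]])
def save(c,n,s=1.4,crop=None):
    f=c["frame"][...,::-1]
    if crop: f=f[crop[1]:crop[3],crop[0]:crop[2]]
    cv2.imwrite("pics/"+n,cv2.resize(f,None,fx=s,fy=s,interpolation=cv2.INTER_CUBIC))
E
python3 - <<'E'
from h import *
np.set_printoptions(precision=4,suppress=True)
s=bot.read_state();print({k:np.round(v,4) for k,v in s.items()})
for cam in ["scene","top"]:
    c=imaging.capture(cam);save(c,cam+"1.png")
    o,d=ray(c,280,210);print(cam,o,d)
    for n in ["radio","knob","shaft_tip","key_green_top","key_yellow_top","key_red_top","tin","mug","candle","soap_dish"]:
        for r in finder.recognise(cam,n)[:4]: print(n,np.round(r["at"],3),round(r["confidence"],2),px(c,r["at"]).round())
E
```

```text
{'time_s': np.float64(0.0), 'joint_positions': array([ 59.329 ,  30.2814,  82.1542,  -0.0013,  67.6884, -10.2261]), 'qvel': array([0.0087, 0.0022, 0.0211, 0.0032, 0.0655, 0.0531]), 'tau': array([ -0.0011, -44.0033, -17.6596,   0.0634,   0.0579,  -0.0002]), 'position': array([0.2179, 0.585 , 0.217 ]), 'tcp_rot': array([[-0.937 ,  0.3493, -0.0011],
       [ 0.3493,  0.937 , -0.0019],
       [ 0.0004, -0.0021, -1.    ]]), 'force': array([ 0.4348, -0.2874, -0.3063]), 'moment': array([0.0046, 0.0054, 0.0023]), 'grasp_force': np.float64(0.0), 'opening': np.float64(1.0006)}
scene [1.2492 0.2332 1.0756] [-0.5532 -0.1568 -0.8182]
radio [ 0.614 -0.022  0.084] 0.96 [252. 215.]
knob [0.55  0.277 0.023] 0.82 [368. 235.]
knob [0.622 0.201 0.021] 0.59 [334. 251.]
knob [0.452 0.318 0.02 ] 0.54 [389. 210.]
shaft_tip [0.76  0.309 0.083] 0.68 [370. 300.]
key_green_top [0.626 0.48  0.016] 0.75 [444. 282.]
key_green_top [0.575 0.086 0.108] 0.52 [297. 207.]
key_green_top [ 0.564 -0.007  0.105] 0.45 [263. 196.]
key_yellow_top [0.625 0.477 0.016] 0.71 [442. 281.]
key_yellow_top [0.58  0.082 0.103] 0.44 [295
[... 224 characters left out ...]
 [141. 140.]
candle [0.763 0.314 0.084] 0.92 [372. 302.]
soap_dish [0.626 0.477 0.016] 0.76 [442. 281.]
top [0.4232 0.0203 1.32  ] [ 0.1112  0.0343 -0.9933]
radio [ 0.576 -0.037  0.082] 0.9 [314. 205.]
knob [0.609 0.197 0.021] 0.68 [238. 197.]
knob [0.538 0.275 0.024] 0.58 [213. 220.]
knob [0.445 0.316 0.017] 0.54 [200. 250.]
knob [0.638 0.32  0.018] 0.47 [199. 189.]
key_green_top [ 0.561 -0.014  0.101] 0.64 [306. 209.]
key_yellow_top [0.578 0.082 0.108] 0.45 [273. 204.]
key_red_top [0.572 0.039 0.105] 0.47 [288. 205.]
tin [0.393 0.149 0.04 ] 0.55 [252. 267.]
mug [ 0.422 -0.438  0.043] 0.85 [446. 257.]
candle [0.737 0.31  0.083] 0.75 [199. 153.]
soap_dish [0.608 0.47  0.015] 0.69 [153. 198.]
```

View pics/scene1.png

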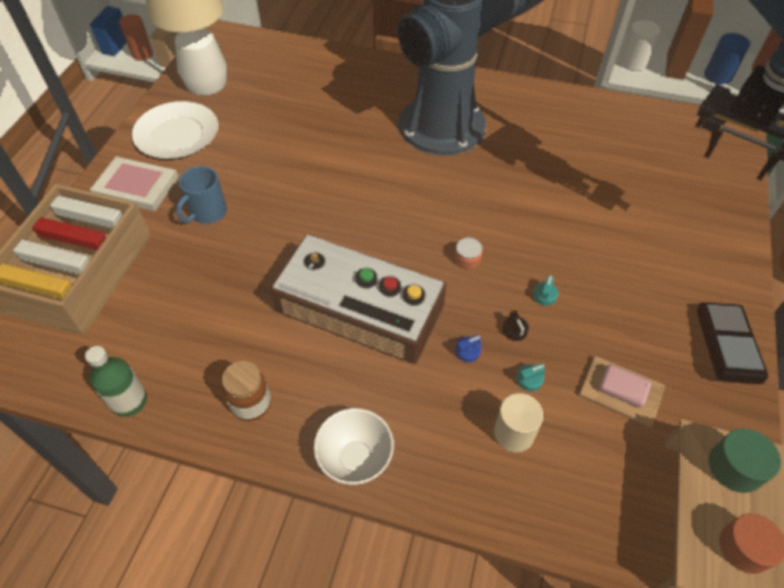

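View pics/top1.png

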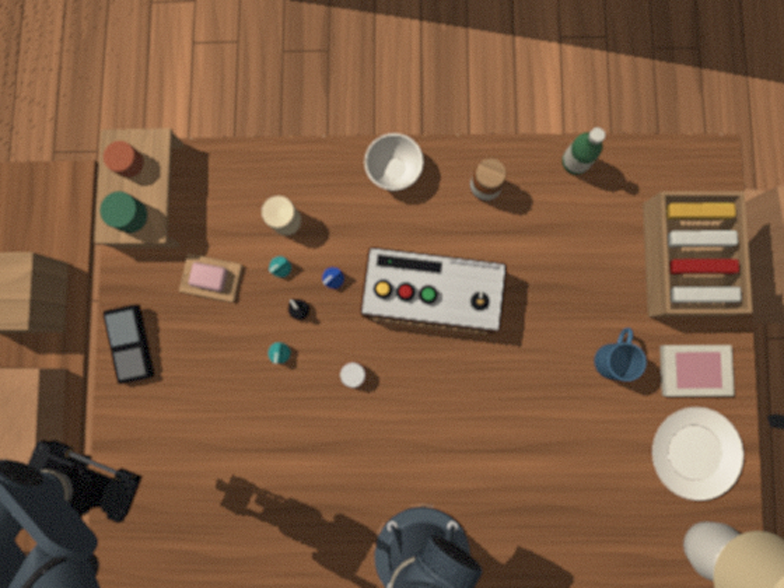

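Candidates for the knob, in top-image pixels: black at (213,220), blue at (238,197), and turquoise at (199,189) and (200,250). By the description it's the black one. The keys, left to right, are yellow (273,204), red (288,205) and green (306,209), with the shaft at about (343,214).

```bash
python3 - <<'E'
from h import *
np.set_printoptions(precision=4,suppress=True)
C={k:imaging.capture(k) for k in ["scene","top"]}
def crop(c,u,v,r=16): return cv2.resize(c["frame"][v-r:v+r,u-r:u+r,::-1],(390,290*390//290),interpolation=cv2.INTER_CUBIC)[:, :]
T=C["top"];S=C["scene"]
m=np.vstack([np.hstack([cv2.resize(x,(400,300)) if 0 else x for x in [cv2.resize(T["frame"][202:232,193:233,::-1],(400,300),interpolation=3),cv2.resize(T["frame"][199:229,323:363,::-1],(400,300),interpolation=3)]]),
 np.hstack([cv2.resize(S["frame"][217:247,348:388,::-1],(400,300),interpolation=3),cv2.resize(S["frame"][171:201,205:245,::-1],(400,300),interpolation=3)])])
cv2.imwrite("pics/crop1.png",m)
hs={"green":(50,75),"yellow":(18,32),"red":(0,6)}
reg={"top":(260,195,316,218),"scene":(248,185,308,222)}
for cam,c in C.items():
    x0,y0,x1,y1=reg[cam];f=c["frame"][y0:y1,x0:x1];h=cv2.cvtColor(f,cv2.COLOR_RGB2HSV)
    for n,(a,b) in hs.items():
        k=(h[...,0]>=a)&(h[...,0]<=b)&(h[...,1]>130)&(h[...,2]>70)
        nn,l,st,ce=cv2.connectedComponentsWithStats(k.astype(np.uint8))
        i=1+st[1:,4].argmax();w=ce[i]+[x0,y0];print(cam,n,st[i,4],w,onz(c,*w,.106))
    # radio corners by outline
    o=finder.outline_of(cam,"radio")[0]["pixels"].astype(np.uint8)
    print(cam,"radio rect",cv2.minAreaRect(cv2.findNonZero(o)))
    o=[r for r in finder.outline_of(cam,"knob")]
    for r in o:
        p=np.argwhere(r["pixels"]);print("knob",p.mean(0)[::-1],len(p),r["confidence"])
E
```

```text
Traceback (most recent call last):
ValueError: attempt to get argmax of an empty sequence
```

View pics/crop1.png

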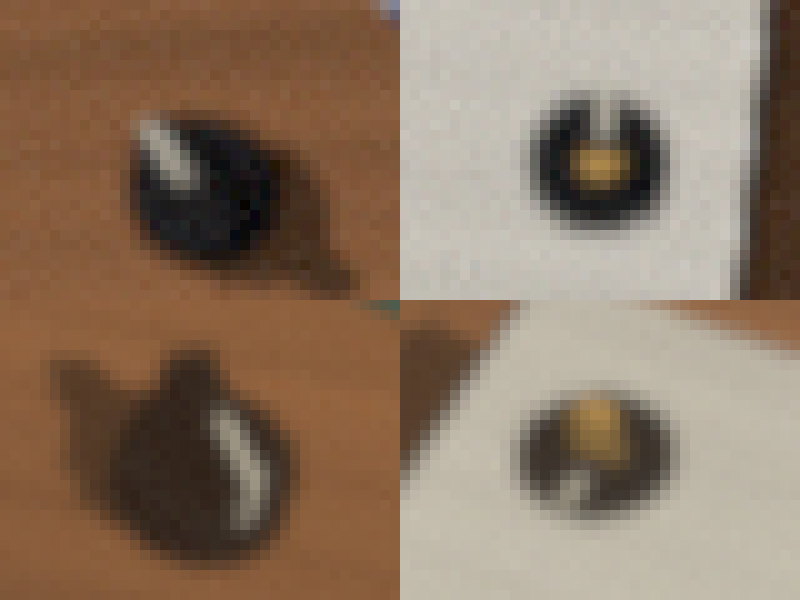

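The crops show the following. In the top view, the black knob's pointer runs up and to the left, from pixel (212,220) to (207.5,214.5). On the shaft, the collar line points nearly straight up in the image, which is world +x, at about (343,211), with the brass tip at (342.5,215). Next I'll measure them precisely.

```bash
cat > m.py <<'E'
from h import *
np.set_printoptions(precision=4,suppress=True)
C={k:imaging.capture(k) for k in ["scene","top"]}
seed={"top":dict(green=(306,209),yellow=(273,204),red=(288,205)),"scene":dict(green=(263,196),yellow=(295,208),red=(279,202))}
def cen(c,u,v,r,score):
    f=c["frame"][v-r:v+r+1,u-r:u+r+1].astype(float);w=score(f[...,0],f[...,1],f[...,2])
    w=np.clip(w-.45*w.max(),0,None);y,x=np.mgrid[-r:r+1,-r:r+1]
    return np.array([u+(w*x).sum()/w.sum(),v+(w*y).sum()/w.sum()]),(w>0).sum()
sc=dict(green=lambda r,g,b:g-np.maximum(r,b),yellow=lambda r,g,b:np.minimum(r,g)-b,red=lambda r,g,b:r-np.maximum(g,b),brass=lambda r,g,b:r-b)
def keys():
  for cam,c in C.items():
    for n,s in seed[cam].items():
        p,k=cen(c,*s,7,sc[n]);print(cam,n,p,k,onz(c,*p,.106)[:2])
    p,k=cen(c,*((342,214) if cam=="top" else (224,181)),5,sc["brass"]);print(cam,"brass",p,k,onz(c,*p,.105 if cam=="top" else .098)[:2])
E
python3 - <<'E'
from m import *
keys()
T,S=C["top"],C["scene"]
def ip(c,u,v): return cv2.getRectSubPix(c["frame"],(1,1),(u,v))[0,0]
# bright-line pixels on collar and knob
for nm,c,(x0,y0,x1,y1),z in [("collar",T,(337,208,350,222),.09),("knob",T,(205,212,223,230),.0405),("knobS",S,(355,222,380,245),.0405)]:
    g=c["frame"][y0:y1,x0:x1].min(2).astype(int);print(nm,x0,y0);print("\n".join(" ".join("%3d"%a for a in r) for r in g))
E
```

```text
scene green [261.6575 195.6342] 73 [ 0.5634 -0.0109]
scene yellow [295.8192 207.8153] 81 [0.5756 0.0839]
scene red [278.5838 201.7404] 77 [0.5697 0.0366]
scene brass [224.2095 183.0715] 32 [ 0.5462 -0.1209]
top green [305.4517 209.5471] 68 [ 0.5603 -0.0119]
top yellow [272.7701 205.5771] 71 [0.5722 0.0834]
top red [289.0276 207.5481] 68 [0.5663 0.0359]
top brass [342.4977 215.0316] 16 [ 0.5441 -0.1194]
collar 337 208
182 170 152 135 134 142 163 153 152 162 176 180 178
165 144 106  85  85 121 150 128 103 123 151 169 176
143 100  65  42  51 111 146 115  66  74 113 145 172
109  61  29  23  54 108 142 108  42  34  65 112 163
 75  43  20  24  52  97 119  84  36  17  40  83 139
 51  26  31  35  51  73  77  66  37  26  28  62 117
 47  24  30  41  61  75  78  59  43  33  30  51 109
 39  30  36  44  67  77  77  64  42  32  19  37 103
 49  26  33  45  53  64  63  55  40  29  18  45 103
 52  32  29  27  37  41  46  38  23  15  21  57 117
 77  43  27  31  32  30  26  25  21  16  25  75 138
119  75  48  29  24  30  19  24  24  40  53 102 152
152 120  84  50  36  35  32  42  61  85 104 132 166
173
[... 2971 characters left out ...]

 57  54  50  43  35  35  30  31  31  35  32  33  32  29  33  46  76  99  90  56  42  47  57  61  60
 57  58  57  55  46  40  34  27  29  29  35  33  37  33  35  44  66  81  67  45  43  50  59  60  63
 60  60  61  57  58  52  44  36  29  29  33  36  36  35  36  36  48  52  44  37  45  55  58  63  61
 58  61  59  59  60  57  51  42  39  33  29  32  31  33  30  35  35  33  38  42  53  56  59  60  61
 60  62  61  61  60  61  58  52  49  44  40  38  36  37  35  34  40  41  45  51  58  59  58  58  57
 61  60  61  58  61  61  60  62  57  55  51  45  46  44  43  46  48  51  56  57  60  61  61  60  59
 59  63  61  61  59  60  63  58  61  59  60  58  57  56  59  58  59  59  60  61  61  61  60  58  58
```

```bash
python3 - <<'E'
from m import *
from scipy.optimize import minimize
def linedir(c,box,z,lo):
    x0,y0,x1,y1=box;g=c["frame"][y0:y1,x0:x1].min(2).astype(float);w=np.clip(g-lo,0,None)
    y,x=np.mgrid[y0:y1,x0:x1]
    P=np.array([onz(c,a,b,z)[:2] for a,b in zip(x.ravel(),y.ravel())]);w=w.ravel()
    m=(w[:,None]*P).sum(0)/w.sum();Q=P-m;e,V=np.linalg.eigh((w[:,None]*Q).T@Q)
    v=V[:,1]*np.sign(V[0,1]);s=(Q@v)[w>w.max()*.4];print(m,"yaw",np.degrees(np.arctan2(v[1],v[0])),"extent",s.min(),s.max(),e)
    return m,np.arctan2(v[1],v[0])
T,S=C["top"],C["scene"]
linedir(T,(205,213,214,222),.0405,75)
linedir(S,(368,227,375,234),.0405,80)
print("collar");linedir(T,(340,208,346,213),.09,95) 
M={}
for cam in C:
    o=finder.outline_of(cam,"knob")
    t=(212,220) if cam=="top" else (368,236)
    o=[r for r in o if r["pixels"][t[1],t[0]]]; print(cam,len(o))
    if o: M[cam]=o[0]["pixels"];p=np.argwhere(M[cam]);print(p.mean(0)[::-1],len(p))
def sil(c,x,y,a):
    im=np.zeros((420,560),np.uint8);an=np.linspace(0,6.283,40)
    sk=[(x+.024*np.cos(t),y+.024*np.sin(t),z) for z in (0,.02) for t in an]
    ca,sa=np.cos(a),np.sin(a)
    br=[(x+ca*u-sa*v,y+sa*u+ca*v,z) for z in (.02,.0405) for u in (-.022,.022) for v in (-.007,.007)]
    big=np.zeros((420*8,560*8),np.uint8)
    x0,y0,f=0,0,8
    for pts in (sk,br):
        p=np.array([(px(c,q)+.5)*f for q in pts]).astype(np.int32)
        cv2.fillConvexPoly(big,cv2.convexHull(p),255)
    return cv2.resize(big,(560,420),interpolation=cv2.INTER_AREA)/255.
for cams in (["top"],["scene"],["top","scene"]):
  cams=[k for k in cams if k in M]
  if not cams: continue
  f=lambda p:sum(((sil(C[k],p[0]/100,p[1]/100,p[2])-M[k])**2).sum() for k in cams)
  r=minimize(f,[54.2,27.2,.6],method="Nelder-Mead",options=dict(initial_simplex=[[54.2,27.2,.6],[54.7,27.2,.6],[54.2,27.7,.6],[54.2,27.2,.75]],maxiter=60))
  print(cams,r.x[:2]/100,np.degrees(r.x[2]),r.fun)
E
```

```text
[0.5468 0.2838] yaw 34.895377610683575 extent -0.00988413008491851 0.010127158545146899 [0.0048 0.0371]
[0.5458 0.282 ] yaw 34.559806288858425 extent -0.009314517025818644 0.007274738014242497 [0.0015 0.0125]
collar
[ 0.5634 -0.1227] yaw 55.654912903194955 extent -0.0034318375190151213 0.008777076550711301 [0.008  0.0087]
scene 1
[367.7405 233.9237] 262
top 1
[212.4195 220.    ] 174
['top'] [0.5387 0.2797] 39.859921358464824 24.60384467512495
['scene'] [0.5389 0.2762] 32.77335336423843 44.02016147635524
['top', 'scene'] [0.5383 0.2778] 37.774934304184 69.50103806228373
```

Measured: green (0.562,-0.011), yellow (0.574,0.084) and shaft (0.548,-0.1205), with radio yaw about -7°. Green to yellow comes out at 95.9 mm against the 96 it should be. The knob is at (0.538,0.277) with its pointer at 34.8°.

```bash
cat >> h.py <<'E'
def go(target,yaw=None,cur=None):
    """shift in tool axes to world target; yaw=world yaw of tool y axis (deg), tool down"""
    s=bot.read_state();R=np.array(s["tcp_rot"]);p=np.array(s["position"]);d=np.array(target)-p
    y=np.degrees(np.arctan2(R[1,1],R[0,1]))
    print("pos",p.round(4),"yawy",round(y,2),"tilt",R[:,2].round(4),"F",np.round(s["force"],1))
    print("shift",(R.T@d).round(4),"len",np.linalg.norm(d).round(3),"wz",None if yaw is None else round(-((yaw-y+180)%360-180),2))
E
python3 - <<'E'
from m import *
T,S=C["top"],C["scene"]
ax=np.array([.548,-.1205])
for z in (.087,.09,.094):
    a=onz(T,343.05,209,z)[:2];b=onz(T,342.9,212,z)[:2]
    m=onz(T,343.,210.5,z)[:2];s=onz(S,222.,189.5,z)[:2]
    for n,d in (("slope",a-b),("top",m-ax),("scene",s-ax)): print(z,n,d,np.degrees(np.arctan2(d[1],d[0])))
# scene patch
g=S["frame"][178:196,212:238].min(2).astype(int);print("\n".join(" ".join("%3d"%a for a in r) for r in g))
go([.562,-.0114,.155],83)
E
```

```text
0.087 slope [ 0.0089 -0.0006] -3.667748709466081
0.087 top [ 0.0113 -0.0027] -13.245298986287512
0.087 scene [ 0.0125 -0.0025] -11.220620780062008
0.09 slope [ 0.0089 -0.0006] -3.667748709465907
0.09 top [ 0.011  -0.0023] -11.897370408490053
0.09 scene [ 0.0146 -0.0014] -5.470326813349367
0.094 slope [ 0.0089 -0.0006] -3.667748709466015
0.094 top [ 0.0105 -0.0018] -9.945205110483137
0.094 scene [0.0174 0.    ] 0.14999167048977982
125 157 168 172 171 169 169 169 168 168 169 169 167 167 169 170 170 170 171 170 168 168 168 165 166 165
150 164 170 169 170 170 167 169 166 163 161 157 151 150 153 159 164 167 170 170 172 171 170 168 168 167
167 170 168 169 170 170 168 162 152 140 136 128 118 112 116 126 140 153 165 170 169 171 170 170 170 169
168 170 169 168 167 164 155 141 117  95  87  89  87  81  76  76  93 120 143 159 168 169 170 169 171 171
168 170 170 169 167 150 128  98  74  59  63  72  76  77  68  53  57  76 106 139 160 168 170 169 170 171
169 170 167 167 160 131  90  58  46  50  58  64  72  71  64  52  47  49  72 115 149 165 167 168 168 169
171 170 169 166 150 110  64  43  41  48  5
[... 633 characters left out ...]
  45  44  52  63  84 116 146 162 169 169 170 168 170
171 170 169 167 168 160 143 122 117 120 105  75  63  65  68  83 105 128 148 163 169 169 169 169 168 170
173 171 170 171 170 169 163 153 141 133 118 106 102 109 117 127 144 159 167 170 171 170 172 170 170 169
172 174 172 170 171 171 169 168 163 158 152 145 145 149 158 160 166 168 170 171 170 170 171 171 171 170
174 172 172 171 172 171 171 170 170 169 167 165 164 165 168 168 167 168 169 169 171 170 172 171 171 172
172 173 173 174 173 172 171 173 170 172 170 169 169 170 167 167 169 168 170 170 169 170 169 170 171 172
pos [0.2183 0.5856 0.2179] yawy 69.56 tilt [-0. -0. -1.] F [-0.1  0.5 -0.6]
shift [-0.5306 -0.4394  0.0629] len 0.692 wz -13.44
```

```bash
python3 - <<'E'
from m import *
from scipy.optimize import least_squares
# render model of collar (disc rc,height hc), line stripe (half-width w, r0..rc), shaft D, fit to grey in both views
def render(c,box,x,y,a,rc,hc,w,lev):
    F=8;x0,y0,x1,y1=box;im=np.full(((y1-y0)*F,(x1-x0)*F),lev[0],np.float32)
    P=lambda pts:np.array([(px(c,q)-[x0,y0]+.5)*F for q in pts]).astype(np.int32)
    an=np.linspace(0,2*np.pi,50);ca,sa=np.cos(a),np.sin(a)
    W=lambda u,v,z:(x+ca*u-sa*v,y+sa*u+ca*v,z)
    cv2.fillConvexPoly(im,cv2.convexHull(P([W(rc*np.cos(t),rc*np.sin(t),z) for z in (.085,hc) for t in an])),float(lev[1]))
    cv2.fillConvexPoly(im,P([W(u,v,hc) for u,v in ((0,-w),(rc,-w),(rc,w),(0,w))]),float(lev[2]))
    d=[(min(.007*np.cos(t),.0015),.007*np.sin(t)) for t in an];d2=[(u*.75,v*.72) for u,v in d]
    cv2.fillConvexPoly(im,cv2.convexHull(P([W(u,v,hc) for u,v in d]+[W(u,v,.102) for u,v in d]+[W(u,v,.105) for u,v in d2])),float(lev[3]))
    im=cv2.GaussianBlur(im,(0,0),F*.7);return cv2.resize(im,(x1-x0,y1-y0),interpolation=cv2.INTER_AREA)
B={"top":((332,204,352,226),(178,22,175,72)),"scene":((212,177,238,197),(170,42,145,62))}
def res(p,cams):
    o=[]
    for i,k in enumerate(cams):
        b,l=B[k];x0,y0,x1,y1=b
        o.append((render(C[k],b,.548+(p[0+2*i])/1e3,-.1205+p[1+2*i]/1e3,p[-4]/10,p[-3]/1e3,.085+p[-2]/1e3,p[-1]/1e3,l)-C[k]["frame"][y0:y1,x0:x1].min(2)).ravel())
    return np.concatenate(o)
for cams in (["top","scene"],["top"],["scene"]):
  best=None
  for a0 in (-2.,0.):
    r=least_squares(res,[0.,0]*len(cams)+[a0,21,4,2],args=(cams,),diff_step=.05,x_scale=[1.]*(2*len(cams)+4))
    from scipy.optimize import minimize
    r=minimize(lambda p:(res(p,cams)**2).mean(),r.x,method="Nelder-Mead",options=dict(maxiter=700))
    if best is None or r.fun<best.fun: best=r
  print(cams,best.x,"yaw",np.degrees(best.x[-4]/10),"rms",best.fun**.5)
E
```

```text
['top', 'scene'] [-0.0061 -0.0068  0.      0.     -1.7212 19.3554  3.7885  2.7513] yaw -9.861821577842175 rms 11.450300880710037
['top'] [-0.0068 -0.0031 -2.3099 19.4229 -0.4814  3.1706] yaw -13.234837514781027 rms 12.864463865314876
['scene'] [ 0.0001  0.0001 -1.6632 19.4593  3.9402  2.26  ] yaw -9.529339775574407 rms 9.63799765720723
```

Request:
play_rows(motion=[[[-0.03,-0.025,0,0,0,-4],[-0.06,-0.05,0,0,0,-8],[-0.09,-0.075,0,0,0,-13],[-0.12,-0.1,0,0,0,-13],[-0.15,-0.125,0,0,0,-13],[-0.18,-0.15,0,0,0,-13],[-0.21,-0.175,0,0,0,-13],[-0.24,-0.2,0,0,0,-13]]], fingers=0.0)

```text
time_s: 2.37
position: [0.374, 0.3128, 0.2182]
tcp_rot: [[-0.992, 0.129, 0.001], [0.129, 0.992, 0.0], [-0.001, 0.0, -1.0]]
force: [1.2, -0.3, -0.2]
opening: 0.484
grasp_force: 0.0
```

```bash
cat > col.py <<'E'
from m import *
from scipy.optimize import minimize
def render(c,box,x,y,a,rc,hc,w,lev):
    F=8;x0,y0,x1,y1=box;im=np.full(((y1-y0)*F,(x1-x0)*F),lev[0],np.float32)
    P=lambda pts:np.array([(px(c,q)-[x0,y0]+.5)*F for q in pts]).astype(np.int32)
    an=np.linspace(0,2*np.pi,50);ca,sa=np.cos(a),np.sin(a)
    W=lambda u,v,z:(x+ca*u-sa*v,y+sa*u+ca*v,z)
    cv2.fillConvexPoly(im,cv2.convexHull(P([W(rc*np.cos(t),rc*np.sin(t),z) for z in (.085,hc) for t in an])),float(lev[1]))
    cv2.fillConvexPoly(im,P([W(u,v,hc) for u,v in ((0,-w),(rc,-w),(rc,w),(0,w))]),float(lev[2]))
    d=[(min(.007*np.cos(t),.0015),.007*np.sin(t)) for t in an];d2=[(u*.75,v*.72) for u,v in d]
    cv2.fillConvexPoly(im,cv2.convexHull(P([W(u,v,hc) for u,v in d]+[W(u,v,.102) for u,v in d]+[W(u,v,.105) for u,v in d2])),float(lev[3]))
    im=cv2.GaussianBlur(im,(0,0),F*.7);return cv2.resize(im,(x1-x0,y1-y0),interpolation=cv2.INTER_AREA)
B={"top":((332,204,352,226),(178,22,175,72)),"scene":((212,177,238,197),(170,42,145,62))}
def res(p,cams):
    o=[]
    for i,k in enumerate(cams):
        b,l=B[k];x0,y0,x1,y1=b
        o.append((render(C[k],b,.548+(p[0+2*i])/1e3,-.1205+p[1+2*i]/1e3,p[-4]/10,p[-3]/1e3,.085+p[-2]/1e3,p[-1]/1e3,l)-C[k]["frame"][y0:y1,x0:x1].min(2)).ravel())
    return np.concatenate(o)
for cams in (["top","scene"],["top"],["scene"]):
    x0=np.array([0.,0]*len(cams)+[-1.5,19.4,3.5,2.2]);st=np.array([1.5,1.5]*len(cams)+[1.5,1,1,.7])
    r=minimize(lambda p:(res(p,cams)**2).mean(),x0,method="Nelder-Mead",options=dict(maxiter=900,initial_simplex=np.vstack([x0,x0+np.diag(st)])))
    print(cams,r.x,"yaw",np.degrees(r.x[-4]/10),"rms",r.fun**.5)
E
python3 col.py; python3 -c "
from h import *
go([.562,-.0114,.155],83)"
```

```text
['top', 'scene'] [-1.4033 -0.8577  0.13   -1.0756 -0.8907 18.9778  3.9645  3.1485] yaw -5.103566819540986 rms 10.838422274478068
['top'] [-1.545  -0.9588 -1.0277 18.8004  3.4045  3.0408] yaw -5.888509321628618 rms 12.433944117157425
['scene'] [-0.7138 -1.3616 -1.2229 19.7875  1.7838  2.9864] yaw -7.006952435400656 rms 7.920398461693211
pos [0.3763 0.3104 0.2182] yawy 82.17 tilt [ 0.0016 -0.0013 -1.    ] F [0.9 0.5 0.8]
shift [-0.2277 -0.2934  0.0639] len 0.377 wz -0.83
```

Request:
play_rows(motion=[[[-0.028,-0.037,0,0,0,-1],[-0.057,-0.074,0,0,0,-1],[-0.085,-0.11,0,0,0,-1],[-0.114,-0.147,0.01,0,0,-1],[-0.142,-0.183,0.02,0,0,-1],[-0.17,-0.22,0.035,0,0,-1],[-0.2,-0.257,0.05,0,0,-1],[-0.228,-0.293,0.064,0,0,-1]]])

```text
time_s: 3.13
position: [0.5398, 0.0315, 0.1673]
tcp_rot: [[-0.994, 0.112, 0.001], [0.112, 0.994, 0.0], [-0.001, 0.0, -1.0]]
force: [0.5, 0.4, -0.1]
opening: 0.004
grasp_force: 0.0
```

Request:
play_rows(motion=[[[0,0,0,0,0,0],[0,0,0,0,0,0],[0,0,0.005,0,0,0]]])

```text
time_s: 3.38
position: [0.5389, 0.0332, 0.1629]
tcp_rot: [[-0.994, 0.113, 0.001], [0.113, 0.994, 0.001], [-0.001, 0.001, -1.0]]
force: [-0.9, -0.5, 1.6]
opening: 0.003
grasp_force: 0.0
```

```bash
python3 -c "
from m import *
go([.562,-.0114,.125])
save(C['scene'],'k1.png',8,(215,140,315,215))"
```

```text
pos [0.5374 0.0342 0.1621] yawy 83.66 tilt [-0.0018  0.0006 -1.    ] F [ 0.5 -0.   0.3]
shift [-0.0296 -0.0427  0.037 ] len 0.064 wz None
```

View pics/k1.png

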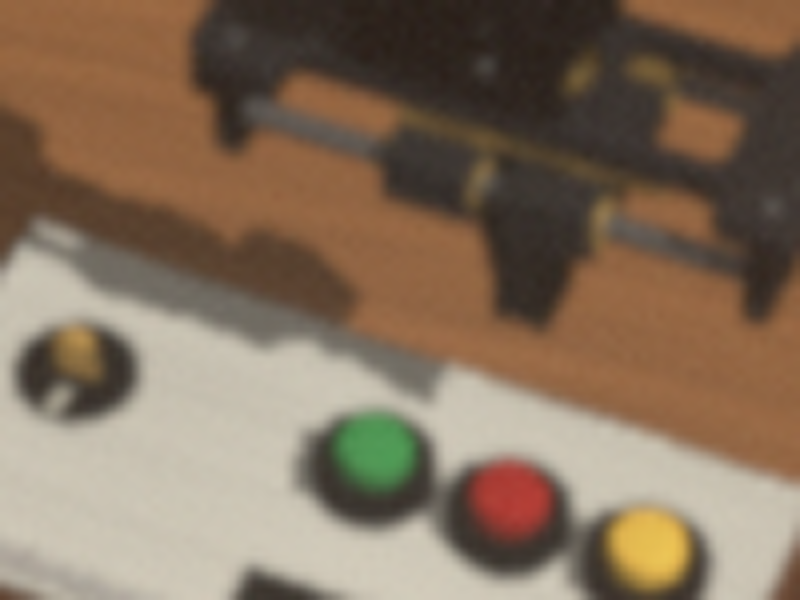

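The picture shows the closed tips at about (281,178) in the scene view, narrower than the caps. Green (262,196), red (279,202) and yellow (296,208) are all up.

Request:
play_rows(motion=[[[-0.015,-0.022,0,0,0,0],[-0.029,-0.043,0.01,0,0,0],[-0.029,-0.043,0.025,0,0,0],[-0.029,-0.043,0.033,0,0,0],[-0.029,-0.043,0.033,0,0,0],[-0.029,-0.043,0.033,0,0,0]]])

```text
time_s: 3.98
position: [0.5615, -0.0117, 0.1293]
tcp_rot: [[-0.994, 0.11, -0.002], [0.11, 0.994, 0.001], [0.002, 0.0, -1.0]]
force: [0.3, 0.2, 1.4]
opening: 0.001
grasp_force: 0.0
```

```bash
python3 -c "
from h import *
for i in range(3): go([.562,-.0114,.118]); imaging.capture('top')"
```

```text
pos [ 0.5615 -0.0117  0.1293] yawy 83.66 tilt [-2.1e-03  7.0e-04 -1.0e+00] F [0.3 0.2 1.4]
shift [-0.0005  0.0004  0.0113] len 0.011 wz None
pos [ 0.5621 -0.012   0.1298] yawy 83.67 tilt [-6.e-04  3.e-04 -1.e+00] F [-0.5 -0.3  0.2]
shift [0.0001 0.0006 0.0118] len 0.012 wz None
pos [ 0.5625 -0.0122  0.1301] yawy 83.65 tilt [ 4.e-04  0.e+00 -1.e+00] F [0.4 0.2 0.1]
shift [0.0006 0.0008 0.0121] len 0.012 wz None
```

Request:
play_rows(motion=[[[0,0,0.004,0,0,0],[0,0,0.008,0,0,0],[0,0,0.011,0,0,0],[0,0,0.0125,0,0,0],[0,0,0.0125,0,0,0],[0,0,0.0125,0,0,0]]])

```text
time_s: 4.63
position: [0.5626, -0.0135, 0.1168]
tcp_rot: [[-0.994, 0.112, -0.0], [0.112, 0.994, 0.0], [0.0, 0.0, -1.0]]
force: [-0.5, 0.2, 0.7]
opening: 0.004
grasp_force: 0.0
```

```bash
python3 -c "
from m import *
go([.562,-.0114,.118])
a=cv2.resize(C['scene']['frame'][165:225,230:310,::-1],(800,600),interpolation=3)
cv2.imwrite('pics/k2.png',a)
go([.562,-.0114,.118])"
```

```text
pos [ 0.5628 -0.0135  0.117 ] yawy 83.55 tilt [ 0.0001 -0.     -1.    ] F [-0.2 -0.6  0.1]
shift [ 0.0011  0.002  -0.001 ] len 0.002 wz None
pos [ 0.5628 -0.0135  0.117 ] yawy 83.55 tilt [ 0.0001 -0.     -1.    ] F [-0.2 -0.6  0.1]
shift [ 0.0011  0.002  -0.001 ] len 0.002 wz None
```

View pics/k2.png

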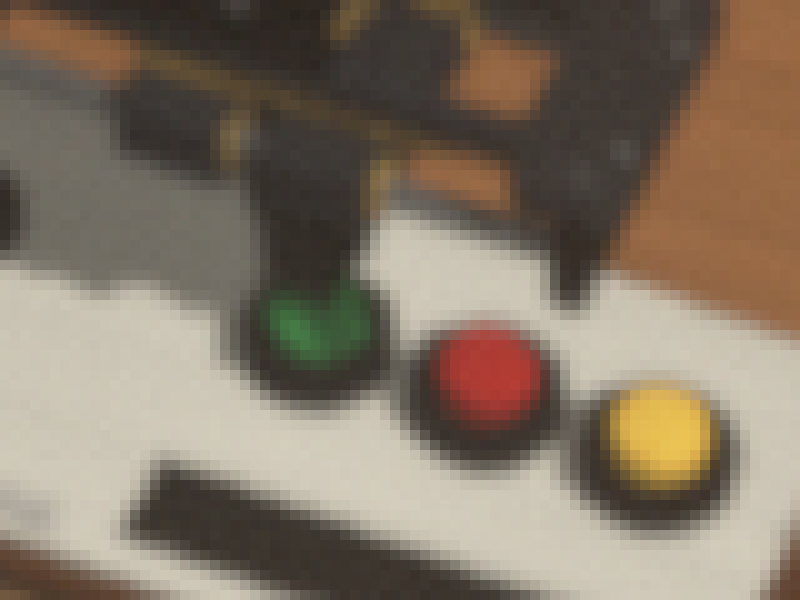

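Request:
play_rows(motion=[[[0,0,0.001,0,0,0],[0,0,0.0015,0,0,0],[0,0,0.0015,0,0,0],[0,0,0.0015,0,0,0]]])

```text
time_s: 5.07
position: [0.5627, -0.0134, 0.1155]
tcp_rot: [[-0.994, 0.112, 0.0], [0.112, 0.994, -0.0], [-0.0, -0.0, -1.0]]
force: [-0.5, -0.1, 0.5]
opening: -0.001
grasp_force: 0.0
```

```bash
python3 -c "
from m import *
s=bot.read_state();p=np.array(s['position']);print({k:np.round(s[k],3) for k in ('force','moment','tau','position')})
for dz in (0,-.017): print(px(C['scene'],p+[0,0,dz]))
"
```

```text
{'force': array([-0.206,  0.246,  0.643]), 'moment': array([0.028, 0.029, 0.018]), 'tau': array([ -0.003, -41.394, -12.555,  -0.035,   0.073,   0.   ]), 'position': array([ 0.563, -0.013,  0.116])}
[260.7149 192.9973]
[260.8984 196.9488]
```

Request:
play_rows(motion=[[[0,0,0.001,0,0,0],[0,0,0.002,0,0,0],[0,0,0.003,0,0,0],[0,0,0.003,0,0,0]]])

```text
time_s: 5.5
position: [0.5626, -0.0134, 0.1122]
tcp_rot: [[-0.994, 0.112, -0.001], [0.112, 0.994, 0.0], [0.001, 0.0, -1.0]]
force: [0.5, 0.7, -0.0]
opening: 0.007
grasp_force: 0.0
```

```bash
python3 -c "
from m import *
a=cv2.resize(C['scene']['frame'][165:225,230:310,::-1],(800,600),interpolation=3)[:, :400]
b=cv2.resize(C['top']['frame'][180:240,265:345,::-1],(800,600),interpolation=3)[:,200:600]
cv2.imwrite('pics/k3.png',np.hstack([a,b]))
p=np.array(bot.read_state()['position']);print(p,px(C['top'],p-[0,0,.017]),px(C['scene'],p-[0,0,.017]))"
```

```text
[ 0.5627 -0.0134  0.1124] [305.8562 209.1425] [260.9435 197.6586]
```

View pics/k3.png

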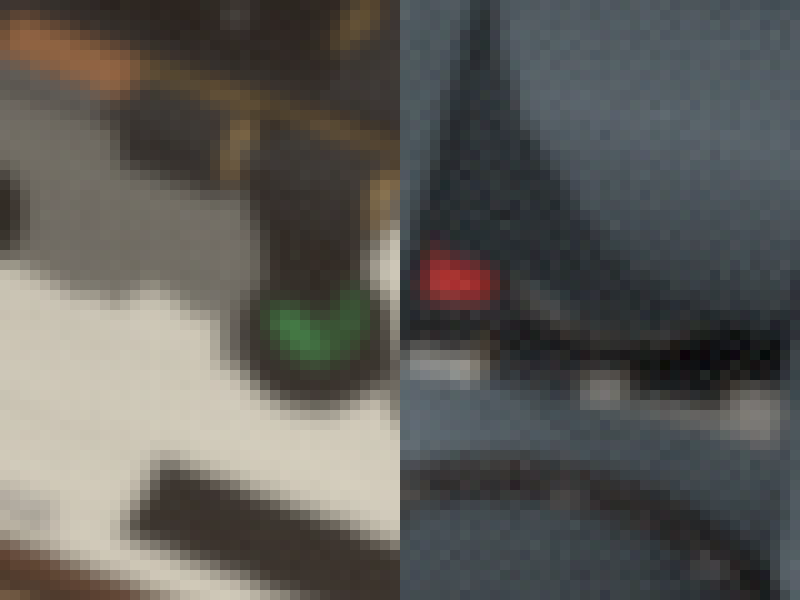

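```bash
python3 -c "
from m import *
c=C['scene']
print('k1',px(c,[.5374,.0342,.145]),px(c,[.5474,.0342,.145]))
print('k2',px(c,[.5628,-.0135,.100]),px(c,[.5728,-.0135,.1]))
print('now',px(c,[.5627,-.0134,.0954]))
keys()
"
```

```text
k1 [281.3313 182.5801] [280.2264 185.5617]
k2 [260.8425 196.6226] [259.6707 199.594 ]
now [260.9398 197.6577]
scene green [259.8635 197.8274] 32 [ 0.5714 -0.0132]
scene yellow [295.8097 207.8287] 83 [0.5756 0.0839]
scene red [278.5837 201.7586] 77 [0.5698 0.0366]
scene brass [223.9668 183.4789] 35 [ 0.5477 -0.1211]
top green [308.5652 213.8696] 5 [ 0.5476 -0.0209]
top yellow [269.5231 205.1164] 16 [0.5736 0.0929]
top red [290.0422 207.5103] 25 [0.5664 0.0329]
top brass [343.6273 215.2629] 12 [ 0.5434 -0.1227]
```

Request:
play_rows(motion=[[[0,0,0.001,0,0,0],[0,0,0.002,0,0,0],[0,0,0.003,0,0,0],[0,0,0.003,0,0,0]]])

```text
time_s: 6.03
position: [0.5626, -0.0134, 0.1092]
tcp_rot: [[-0.994, 0.112, -0.0], [0.112, 0.994, 0.0], [0.0, 0.0, -1.0]]
force: [0.2, -0.3, 0.3]
opening: 0.006
grasp_force: 0.0
```

Request:
play_rows(motion=[[[0,0,0.001,0,0,0],[0,0,0.002,0,0,0],[0,0,0.003,0,0,0],[0,0,0.003,0,0,0]]])

```text
time_s: 6.37
position: [0.5625, -0.0134, 0.1062]
tcp_rot: [[-0.994, 0.112, -0.0], [0.112, 0.994, 0.0], [0.0, 0.0, -1.0]]
force: [0.1, 0.4, 0.3]
opening: 0.009
grasp_force: 0.0
```

```bash
python3 -c "
from m import *
a=cv2.resize(C['scene']['frame'][175:211,238:286,::-1],(800,600),interpolation=3)
cv2.imwrite('pics/k4.png',a)
s=bot.read_state();print(s['position'],s['force'],s['moment'],s['opening'],s['joint_positions'])"
```

```text
[ 0.5627 -0.0134  0.1064] [-0.8433  0.8268 -0.5098] [ 0.0064 -0.0469 -0.064 ] 0.009256362481847536 [-12.7382  34.3187  96.7538  -0.0006  48.9395 -96.2968]
```

View pics/k4.png

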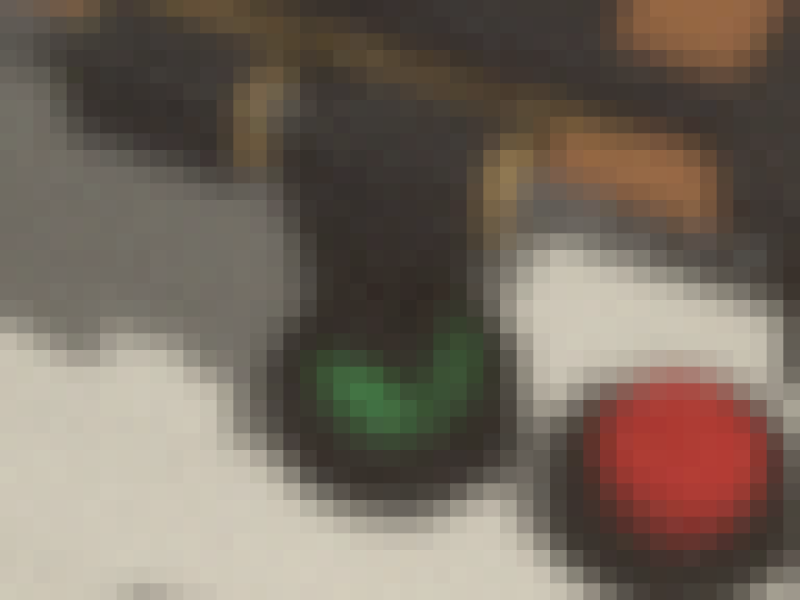

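Request:
play_rows(motion=[[[0,0,0.001,0,0,0],[0,0,0.002,0,0,0],[0,0,0.003,0,0,0],[0,0,0.003,0,0,0]]])

```text
time_s: 6.8
position: [0.5626, -0.0134, 0.1032]
tcp_rot: [[-0.994, 0.112, -0.0], [0.112, 0.994, 0.0], [0.0, 0.0, -1.0]]
force: [0.8, 0.6, -0.7]
opening: 0.004
grasp_force: 0.0
```

```bash
python3 -c "
from m import *
s=bot.read_state();print(s['position'],s['force'],s['moment'],s['opening'],s['joint_positions'])
for r in finder.recognise('scene','key_green_top'):print(r)
g=C['scene']['frame'][186:205,252:272];print('\n'.join(' '.join('%3d'%(int(a[1])-int(max(a[0],a[2]))) for a in r) for r in g))
"
```

```text
[ 0.5627 -0.0134  0.1034] [-0.7738  0.0709 -0.184 ] [ 0.0431 -0.0081 -0.0603] 0.004040655667308884 [-12.7389  34.585   96.8629   0.0011  48.5594 -96.296 ]
 -4  -4  -6  -7  -8  -6  -5  -5  -6  -3  -6  -5  -3  -5 -13 -19 -22 -15 -10 -13
 -4  -4  -4  -5  -4  -4  -4  -5  -7  -5  -5  -6  -6  -7 -11 -21 -18 -10  -6  -5
 -4  -4  -5  -5  -4  -4  -5  -5  -6  -4  -6  -6  -5  -6 -10 -18 -17  -7  -5  -5
 -4  -4  -5  -4  -5  -7  -5  -5  -6  -6  -6  -5  -4  -5  -9 -14 -11  -6  -5  -4
 -5  -4  -3  -4  -6  -7  -4  -6  -4  -5  -6  -5  -4  -7  -8 -12 -10  -7  -5  -5
 -4  -4  -6  -4  -5  -6  -7  -6  -7  -5  -6  -6  -7  -6  -7  -7  -6  -5  -6  -8
 -4  -4  -5  -6  -6  -5  -6  -6  -7  -5  -5  -6  -6  -6  -7  -5  -4  -7  -5  -7
 -5  -4  -4  -4  -5  -5  -6  -8  -9  -5  -9  -7  -5  -4  -4  -6  -4  -5  -6  -6
 -4  -5  -4  -3  -4  -7  -5  -5  -5  -8  -6  -5  -2   5   4  -4  -6  -5  -7  -7
 -5  -4  -5  -5  -4  -6  -5  -4  -4  -6  -6  -3   3  14  11   1  -5  -5  -7  -6
 -4  -4  -5  -6  -5  -2  -1   4   0  -5  -5  -3  10  20  14   0  -5  -5  -6  -6
 -6  -4  -4  -4  -1   7  19  24  17   4  -2   6  17  21  15   2  -4  -6  -6  -6
 -4  -5  -7  -5  -1  16  32  39  35  21   9  11  21  21   9  -1  -5  -4  -5  -6
 -4  -6  -5  -5  -1  11  25  37  40  32  25  20  19  13   2  -4  -6  -6  -5  -5
 -4  -5  -4  -7  -4   1  12  21  31  34  27  19  12   3  -3  -6  -5  -4  -5  -6
 -6  -5  -5  -5  -6  -4  -1   4  11  12  10   4   0  -4  -6  -7  -6  -4  -4  -5
 -5  -6  -5  -5  -6  -5  -5  -5  -1  -2  -2  -6  -6  -8  -6  -6  -5  -5  -5  -7
 -7  -7  -5  -5  -4  -4  -5  -6  -7  -5  -5  -6  -7  -7  -6  -4  -4  -4  -6  -6
 -7  -7  -6  -5  -5  -3  -5  -5  -5  -5  -6  -5  -6  -5  -6  -5  -5  -5  -5  -5
```

Request:
play_rows(motion=[[[0,0,0.001,0,0,0],[0,0,0.002,0,0,0],[0,0,0.003,0,0,0],[0,0,0.003,0,0,0]]])

```text
time_s: 7.28
position: [0.5629, -0.0135, 0.1006]
tcp_rot: [[-0.994, 0.112, 0.0], [0.112, 0.994, -0.0], [-0.0, -0.0, -1.0]]
force: [0.4, 0.3, 3.3]
opening: 0.004
grasp_force: 1.3
```

Request:
play_rows(motion=[[[0,0,0.001,0,0,0],[0,0,0.001,0,0,0]]])

```text
time_s: 7.45
position: [0.5629, -0.0134, 0.0996]
tcp_rot: [[-0.994, 0.112, 0.0], [0.112, 0.994, -0.0], [-0.0, -0.0, -1.0]]
force: [-0.3, -0.4, 3.4]
opening: 0.006
grasp_force: 1.6
```

```bash
python3 -c "
from m import *
s=bot.read_state();print(s['position'],s['force'],s['moment'],s['opening'])
c=C['scene']
for z in (.085,.095,.107):print(onz(c,262.5,197.5,z),onz(c,262,196,z))
g=C['scene']['frame'][192:205,254:270];print('\n'.join(' '.join('%3d'%(int(a[1])-int(max(a[0],a[2]))) for a in r) for r in g))
"
```

```text
[ 0.5629 -0.0135  0.0997] [-0.3012 -0.2626  3.3145] [ 0.0718  0.0356 -0.0333] 6.291548907433447e-05
[ 0.5538 -0.0122  0.085 ] [ 0.5494 -0.015   0.085 ]
[ 0.5608 -0.0098  0.095 ] [ 0.5565 -0.0125  0.095 ]
[ 0.5692 -0.0068  0.107 ] [ 0.565  -0.0095  0.107 ]
 -4  -5  -5  -6  -6  -6  -7  -7  -5  -8  -5  -6  -6  -5  -6  -5
 -5  -4  -6  -6  -3  -6  -5  -7  -7  -8  -6  -5  -5  -4  -4  -5
 -5  -5  -5  -8  -6  -5  -7  -5  -7  -5  -6  -2  -1  -4  -6  -5
 -4  -3  -6  -7  -5  -5  -8  -5  -6  -4  -2   6   5  -1  -3  -6
 -5  -6  -4  -5  -8  -5  -5  -6  -6  -2   6  16  11   0  -5  -6
 -6  -4  -6  -2   3   3  -2  -5  -4   0  12  19  15   0  -5  -6
 -5  -6  -4   5  17  23  15   5  -2  10  18  21  10  -2  -6  -4
 -4  -6  -4   7  23  33  31  18   9  12  17  14   4  -4  -6  -5
 -3  -4  -4   2  11  24  30  24  13  10  11   3  -4  -5  -6  -4
 -3  -4  -6  -5  -2   4   9  10   5   2  -2  -5  -6  -7  -4  -5
 -4  -4  -5  -6  -5  -5  -3  -4  -4  -4  -5  -7  -5  -6  -5  -4
 -6  -6  -6  -6  -5  -6  -6  -5  -8  -7  -3  -5  -6  -7  -4  -5
 -7  -6  -6  -5  -5  -5  -7  -5  -6  -6  -7  -4  -5  -5  -5  -5
```

Request:
play_rows(motion=[[[0,0,0.001,0,0,0],[0,0,0.002,0,0,0],[0,0,0.003,0,0,0],[0,0,0.003,0,0,0]]])

```text
time_s: 7.88
position: [0.5629, -0.0135, 0.0968]
tcp_rot: [[-0.994, 0.112, 0.0], [0.112, 0.994, -0.0], [-0.0, -0.0, -1.0]]
force: [-1.5, 1.4, 5.2]
opening: 0.008
grasp_force: 2.8
```

```bash
python3 -c "
from m import *
c=C['scene']
for z in (.201,.211,.221): print(z,px(c,[.236,.634,z]),px(c,[.2,.538,z]))
"
```

```text
0.201 [540.4772 132.0818] [501.0245 115.3478]
0.211 [542.331  129.2629] [502.5495 112.5055]
0.221 [544.2123 126.4036] [504.0963 109.6238]
```

Request:
play_rows(motion=[[[0,0,0.001,0,0,0],[0,0,0.002,0,0,0],[0,0,0.002,0,0,0]]])

```text
time_s: 8.23
position: [0.563, -0.0135, 0.0966]
tcp_rot: [[-0.994, 0.112, 0.001], [0.112, 0.994, -0.0], [-0.001, -0.0, -1.0]]
force: [-3.2, 0.5, 17.1]
opening: 0.006
grasp_force: 8.5
```

Green bottomed out with a clear 17 N stop, at 22 mm lower TCP than the stated tip offset would put it. The tips are really about 4 mm above the TCP reading, so I'll use that. Yellow is next.

Request:
play_rows(motion=[[[0,0,-0.012,0,0,0],[-0.001,0,-0.03,0,0,0],[-0.001,0.03,-0.03,0,0,0],[-0.001,0.06,-0.03,0,0,0],[-0.001,0.096,-0.03,0,0,0],[-0.001,0.096,-0.03,0,0,0],[-0.001,0.096,-0.02,0,0,0],[-0.001,0.096,-0.013,0,0,0]]])

```text
time_s: 8.9
position: [0.574, 0.0819, 0.1062]
tcp_rot: [[-0.994, 0.111, -0.001], [0.111, 0.994, -0.0], [0.001, -0.001, -1.0]]
force: [0.3, 0.1, -0.0]
opening: 0.005
grasp_force: 0.0
```

Request:
play_rows(motion=[[[0,0,0.004,0,0,0],[0,0,0.007,0,0,0],[0,0,0.01,0,0,0],[0,0,0.012,0,0,0],[0,0,0.012,0,0,0]]])

```text
time_s: 9.32
position: [0.5734, 0.0811, 0.0967]
tcp_rot: [[-0.994, 0.113, -0.002], [0.113, 0.994, -0.0], [0.002, -0.0, -1.0]]
force: [-4.1, 1.1, 11.3]
opening: 0.007
grasp_force: 5.6
```

Request:
play_rows(motion=[[[0,0,-0.02,0,0,0],[0,0,-0.04,0,0,-6],[0.01,0.03,-0.05,0,0,-12],[0.02,0.065,-0.05,0,0,-18],[0.03,0.1,-0.05,0,0,-24],[0.04,0.135,-0.05,0,0,-30],[0.05,0.17,-0.05,0,0,-36],[0.057,0.191,-0.05,0,0,-41]]])

```text
time_s: 9.98
position: [0.5391, 0.2805, 0.1454]
tcp_rot: [[-0.82, -0.572, 0.001], [-0.572, 0.82, 0.001], [-0.001, 0.0, -1.0]]
force: [-0.7, 0.2, -0.3]
opening: 0.009
grasp_force: 0.0
```

Request:
play_rows(motion=[[[0,0,0,0,0,0],[0,0,0,0,0,0],[0,0,0,0,0,0],[0,0,0,0,0,0]]], fingers=0.046)

```text
time_s: 10.32
position: [0.5398, 0.2764, 0.1453]
tcp_rot: [[-0.825, -0.565, -0.0], [-0.565, 0.825, -0.001], [0.0, -0.0, -1.0]]
force: [0.1, 0.1, -0.7]
opening: 0.221
grasp_force: 0.0
```

```bash
python3 -c "
from m import *
go([.538,.277,.05],124.8);keys()
save(C['scene'],'n1.png',8,(325,180,425,255))"
```

```text
pos [0.5399 0.2765 0.1454] yawy 124.4 tilt [-0.     -0.0003 -1.    ] F [ 0.3 -1.   0.1]
shift [0.0012 0.0015 0.0954] len 0.095 wz -0.4
scene green [261.6604 195.6699] 75 [ 0.5635 -0.0109]
scene yellow [295.8371 207.7734] 87 [0.5755 0.0839]
scene red [278.5976 201.7548] 76 [0.5697 0.0366]
scene brass [224.2274 183.1053] 31 [ 0.5463 -0.1208]
top green [305.4215 209.5511] 69 [ 0.5603 -0.0118]
top yellow [272.7636 205.5733] 72 [0.5723 0.0834]
top red [289.0506 207.5436] 70 [0.5663 0.0358]
top brass [342.556 215.022] 17 [ 0.5441 -0.1196]
```

View pics/n1.png

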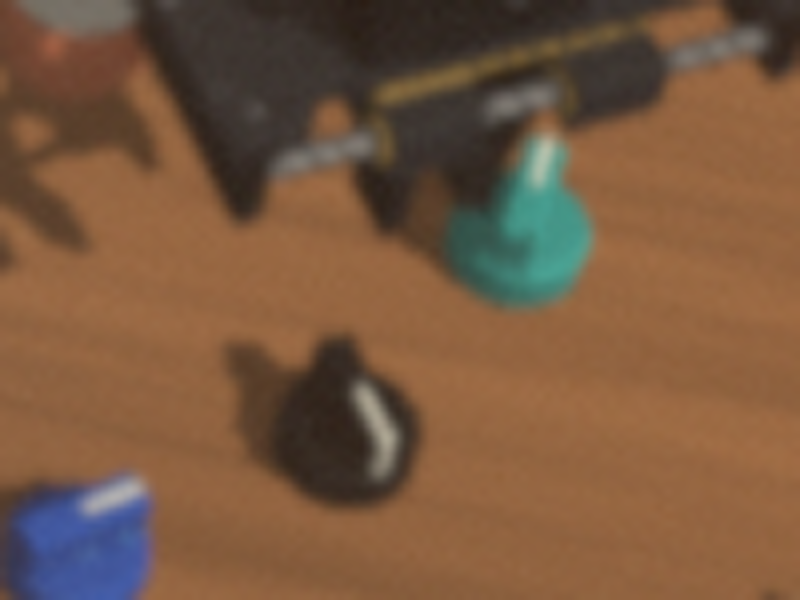

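The picture shows the open tips at scene (373,208) and (384,205), above and behind the black knob at (369,234). The blue and turquoise knobs are clear, and all keys are up. Now I'll descend.

Request:
play_rows(motion=[[[0.001,0.001,0.02,0,0,-0.5],[0.001,0.001,0.045,0,0,-0.5],[0.001,0.001,0.07,0,0,-0.5],[0.001,0.001,0.095,0,0,-0.5],[0.001,0.001,0.105,0,0,-0.5],[0.001,0.001,0.11,0,0,-0.5],[0.001,0.001,0.115,0,0,-0.5]]])

```text
time_s: 11.0
position: [0.5385, 0.2778, 0.0304]
tcp_rot: [[-0.819, -0.573, 0.0], [-0.573, 0.819, 0.0], [-0.0, -0.0, -1.0]]
force: [0.4, 0.5, 0.7]
opening: 0.523
grasp_force: 0.0
```

```bash
python3 -c "
from m import *
go([.538,.277,.019],124.8)
c=C['scene']
print(px(c,[.54,.2765,.149]))
for s in (1,-1): print(px(c,np.array([.5391,.2769,.034])+s*.0175*np.array([-.566,.825,0])))
g=c['frame'][218:246,352:388].min(2)
cv2.imwrite('pics/n2.png',cv2.resize(c['frame'][215:251,346:394,::-1],(800,600),interpolation=3))"
```

```text
pos [0.5385 0.2781 0.0308] yawy 125.03 tilt [ 0.0007  0.0001 -1.    ] F [ 0.6  0.4 -0. ]
shift [ 0.001  -0.0006  0.0118] len 0.012 wz 0.23
[376.6191 204.4865]
[375.3513 228.0458]
[363.1485 231.4882]
```

View pics/n2.png

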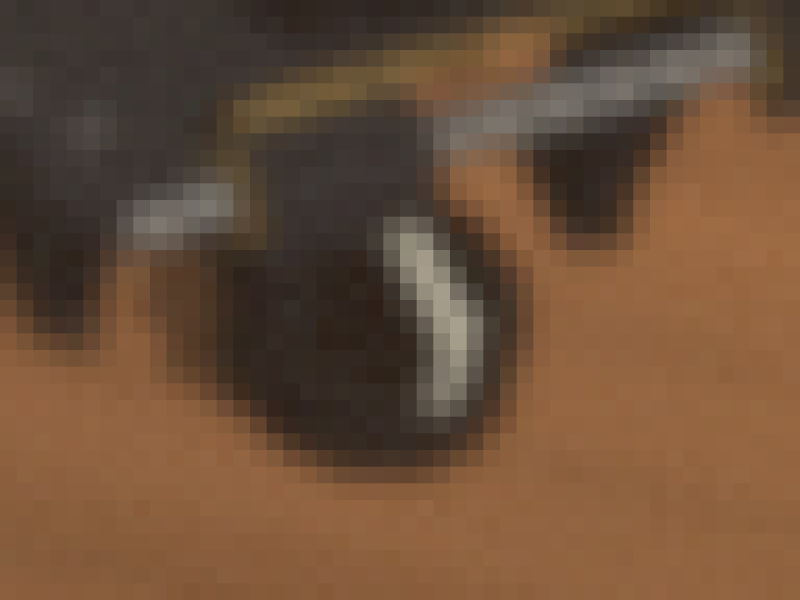

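The left finger is beside the bar's near side and the right finger is clear of it, and there's no force. I'll descend slowly towards the skirt.

Request:
play_rows(motion=[[[0.0005,0,0.003,0,0,0],[0.0005,0,0.006,0,0,0],[0.0005,0,0.009,0,0,0],[0.0005,0,0.012,0,0,0],[0.0005,0,0.012,0,0,0]]])

```text
time_s: 11.52
position: [0.5372, 0.278, 0.0182]
tcp_rot: [[-0.819, -0.574, -0.001], [-0.574, 0.819, -0.0], [0.001, 0.0, -1.0]]
force: [-0.4, -0.7, 0.6]
opening: 0.53
grasp_force: 0.0
```

Request:
play_rows(motion=[[[0,0,0,0,0,0],[0,0,0,0,0,0],[0,0,0,0,0,0],[0,0,0,0,0,0],[0,0,0,0,0,0],[0,0,0,0,0,0]]], fingers=0.0)

```text
time_s: 12.02
position: [0.5376, 0.278, 0.0186]
tcp_rot: [[-0.819, -0.574, 0.0], [-0.574, 0.819, 0.0], [-0.0, -0.0, -1.0]]
force: [0.1, -0.3, 0.3]
opening: 0.16
grasp_force: 2.8
```

Request:
play_rows(motion=[[[0,0,0,0,0,0],[0,0,0,0,0,0],[0,0,0,0,0,0],[0,0,0,0,0,0]]])

```text
time_s: 12.35
position: [0.5376, 0.278, 0.0186]
tcp_rot: [[-0.819, -0.574, 0.0], [-0.574, 0.819, 0.0], [-0.0, -0.0, -1.0]]
force: [0.2, -1.1, 2.1]
opening: 0.159
grasp_force: 30.0
```

```bash
python3 - <<'E'
from m import *
go([.538,.277,.2],124.8)
g=C['scene']["frame"][222:245,355:382].min(2).astype(int);print("\n".join(" ".join("%3d"%a for a in r) for r in g))
def ld(c,box,z,lo):
    x0,y0,x1,y1=box;g=c["frame"][y0:y1,x0:x1].min(2).astype(float);w=np.clip(g-lo,0,None)
    y,x=np.mgrid[y0:y1,x0:x1];P=np.array([onz(c,a,b,z)[:2] for a,b in zip(x.ravel(),y.ravel())]);w=w.ravel()
    m=(w[:,None]*P).sum(0)/w.sum();Q=P-m;e,V=np.linalg.eigh((w[:,None]*Q).T@Q);v=V[:,1]*np.sign(V[0,1]);print(m,np.degrees(np.arctan2(v[1],v[0])),e)
ld(C['scene'],(367,227,376,234),.0405,80)
E
```

```text
pos [0.5376 0.278  0.0186] yawy 125.05 tilt [ 0.0003  0.     -1.    ] F [ 0.5 -0.4  1.2]
shift [ 0.0002 -0.0011 -0.1814] len 0.181 wz 0.25
 52  52  51  50  49  49  44  45  44  44  46  54  61  58  53  56  53  49  51  50  51  50  56  72  86 101  99
 49  51  49  45  46  46  50  46  38  40  44  53  53  52  51  50  50  50  46  47  50  55  74  92 101 111 110
 49  51  47  46  44  49  50  42  39  42  45  46  52  49  47  47  50  47  52  47  51  56  72  87  85  86  85
 51  49  48  43  43  46  48  43  43  48  49  50  48  47  47  51  50  50  51  52  52  52  59  62  55  56  63
 49  50  49  44  48  50  55  64  69  70  61  54  47  51  47  52  51  50  53  51  49  46  46  42  41  53  64
 50  51  54  60  67  71  78  93  97  94  74  56  47  45  52  49  48  50  49  45  48  46  41  37  46  59  65
 59  67  75  82  96 103  99 104 109  97  67  50  45  48  49  44  48  47  44  45  43  42  41  44  57  63  66
 83  98 100  99 107 111  95  84  83  73  53  45  45  45  48  48  56  59  52  45  43  39  39  48  62  66  68
 99 110 107  94  84  77  67  53  47  41  40  42  42  46  48  55  80 100  81  50  38  39  36  54  
[... 872 characters left out ...]
67
 62  62  61  59  54  46  38  27  29  32  35  34  36  37  35  38  47  66  73  55  42  49  59  66  65  63  67
 64  63  66  64  60  54  48  37  35  33  33  33  31  38  38  40  42  43  47  43  46  58  62  65  64  66  64
 63  64  65  66  64  65  60  55  46  38  34  31  32  32  34  34  34  38  40  46  53  61  63  64  66  65  65
 67  65  64  65  65  65  64  61  56  49  43  38  39  35  43  38  41  43  47  56  59  63  60  62  63  61  60
 64  65  64  66  62  65  65  64  65  62  58  56  51  48  51  52  53  55  62  62  64  63  64  65  61  60  63
 62  66  64  64  64  63  66  67  65  65  67  63  63  60  60  60  63  62  61  63  65  64  64  64  62  64  65
[0.5477 0.2863] 36.96111771727582 [0.0011 0.0032]
```

Request:
play_rows(motion=[[[0,0,-0.02,0,0,0],[0,0,-0.05,0,0,0],[0,0,-0.09,0,0,0],[0,0,-0.13,0,0,0],[0,0,-0.15,0,0,0],[0.015,-0.02,-0.15,0,0,5],[0.03,-0.045,-0.15,0,0,10],[0.045,-0.068,-0.15,0,0,15]]])

```text
time_s: 13.12
position: [0.5395, 0.1961, 0.1692]
tcp_rot: [[-0.94, -0.341, 0.001], [-0.341, 0.94, 0.0], [-0.001, -0.0, -1.0]]
force: [-0.3, -0.2, -0.4]
opening: 0.158
grasp_force: 30.0
```

```bash
python3 -c "
from h import *
go([.5475,-.1213,.165],84);print(bot.read_state()['grasp_force'])"
```

```text
pos [0.5395 0.1961 0.1692] yawy 109.92 tilt [ 0.0012  0.     -1.    ] F [-0.3 -0.2 -0.4]
shift [ 0.1006 -0.3011  0.0042] len 0.318 wz 25.92
29.997239112854004
```

Request:
play_rows(motion=[[[0.013,-0.038,0,0,0,5],[0.026,-0.076,0,0,0,10],[0.039,-0.114,0,0,0,15],[0.052,-0.152,0,0,0,20],[0.065,-0.19,0,0,0,26],[0.077,-0.228,0,0,0,26],[0.09,-0.266,0,0,0,26],[0.1,-0.299,0,0,0,26]]])

```text
time_s: 13.78
position: [0.5477, -0.1211, 0.1683]
tcp_rot: [[-0.995, 0.105, -0.001], [0.105, 0.995, -0.0], [0.001, -0.0, -1.0]]
force: [-0.2, 0.5, -0.8]
opening: 0.156
grasp_force: 30.0
```

Request:
play_rows(motion=[[[0,0,0,0,0,0],[0,0,0,0,0,0]]])

```text
time_s: 13.95
position: [0.5481, -0.1206, 0.1682]
tcp_rot: [[-0.994, 0.108, -0.0], [0.108, 0.994, 0.0], [0.0, 0.0, -1.0]]
force: [-0.8, 1.0, -0.2]
opening: 0.16
grasp_force: 30.0
```

```bash
python3 - <<'E'
from m import *
go([.5475,-.1213,.14],84)
c=C['scene'];p=np.array(bot.read_state()['position'])
print("pred knob bottom",px(c,[p[0],p[1],p[2]-.0186]),"top end",px(c,[p[0]+.022,p[1]-.002,p[2]+.022]))
cv2.imwrite('pics/s1.png',cv2.resize(c['frame'][155:200,195:255,::-1],(800,600),interpolation=3))
E
```

```text
pos [ 0.5476 -0.1179  0.1681] yawy 84.04 tilt [-0.0015  0.0012 -1.    ] F [-0.2  0.9 -0.1]
shift [-0.0003 -0.0035  0.0281] len 0.028 wz 0.04
pred knob bottom [223.3055 171.2336] top end [217.905  167.0652]
```

View pics/s1.png

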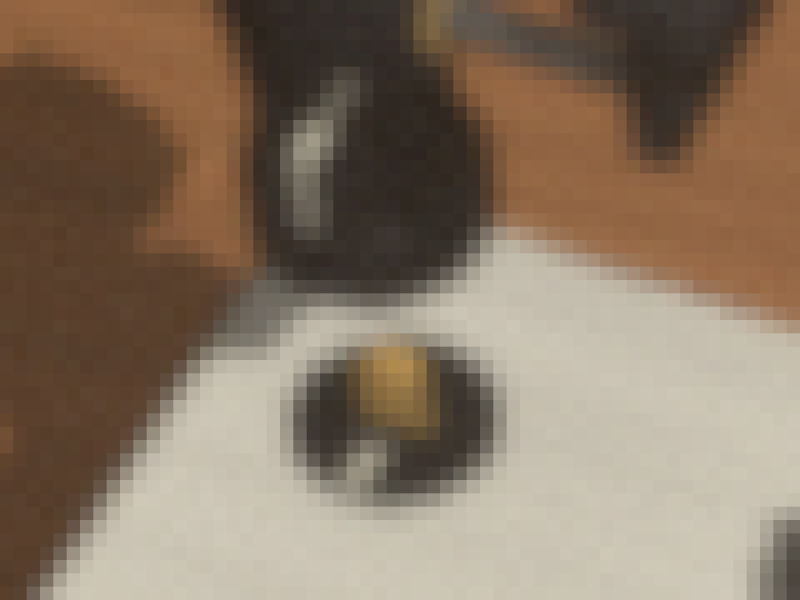

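The picture shows the knob in the grip, upright, above the shaft. The pointer's bend is at scene (218,164.6) and the skirt's lower rim is at row 177, with the shaft and collar below at (224,183). I'll fit the knob's position numerically.

```bash
cat > kf.py <<'E'
from m import *
from scipy.optimize import minimize
def rend(c,box,x,y,z,a,bg):
    F=8;x0,y0,x1,y1=box;im=bg.copy()
    P=lambda pts:np.array([(px(c,q)-[x0,y0]+.5)*F for q in pts]).astype(np.int32)
    an=np.linspace(0,2*np.pi,60);ca,sa=np.cos(a),np.sin(a);W=lambda u,v,h:(x+ca*u-sa*v,y+sa*u+ca*v,z+h)
    im=cv2.resize(im,None,fx=F,fy=F,interpolation=cv2.INTER_NEAREST)
    cv2.fillConvexPoly(im,cv2.convexHull(P([W(.024*np.cos(t),.024*np.sin(t),h) for h in (0,.02) for t in an])),38.)
    im=cv2.GaussianBlur(im,(0,0),F*.7);return cv2.resize(im,(x1-x0,y1-y0),interpolation=cv2.INTER_AREA)
def fit(c,box,z,a,bg,x0,mask=None):
    bx,by,ex,ey=box;I=c["frame"][by:ey,bx:ex].min(2).astype(float);m=np.ones(I.shape) if mask is None else mask
    f=lambda p:(m*(rend(c,box,p[0]/100,p[1]/100,z,a,bg)-I)**2).sum()/m.sum()
    s=np.array(x0)*100;r=minimize(f,s,method="Nelder-Mead",options=dict(initial_simplex=[s,s+[.5,0],s+[0,.5]],maxiter=80));return r.x/100,r.fun**.5
E
python3 - <<'E'
from kf import *
p=np.array(bot.read_state()['position']);print(p)
c=C['scene'];print("knee at grasp pred",px(c,[.5556,.2906,.0405]))
g=c["frame"][158:182,208:240].min(2).astype(int);print("\n".join(" ".join("%3d"%a for a in r) for r in g))
print("now knee pred",px(c,p+np.array([.0219,-.0023,.0219])))
print([px(c,p+np.array([.024*np.cos(t),.024*np.sin(t),-.0186])).round(1) for t in (-1.57,-.8,0,.8,1.57)])
# shaft crop now for reference
for n in ["knob"]:
  for r in finder.outline_of("scene",n):
    q=np.argwhere(r["pixels"]);print(q.mean(0)[::-1],q.min(0)[::-1],q.max(0)[::-1],r["confidence"])
g=C['top']["frame"][200:230,325:360].min(2).astype(int);print("\n".join(" ".join("%3d"%a for a in r) for r in g))
E
```

```text
[ 0.5478 -0.117   0.1683]
knee at grasp pred [373.8033 234.8056]
 67  67  67  67  62  53  40  32  33  34  39  37  39  41  43  42  44  44  44  47  56  58  59  67  70  73  72  68  63  58  58  57
 66  64  65  67  64  54  42  35  32  33  36  36  33  41  41  41  41  40  43  47  47  51  55  64  65  66  66  69  64  62  65  61
 67  67  63  65  63  58  48  33  35  36  34  35  40  51  55  48  39  38  41  41  39  47  58  61  67  64  65  66  63  64  65  60
 66  66  66  67  64  62  52  38  32  35  32  36  52  72  67  55  38  36  37  35  34  42  52  63  68  69  68  67  68  67  65  63
 64  66  67  66  68  64  54  41  36  36  37  48  65  80  70  53  39  31  36  31  34  37  43  56  62  69  66  70  67  68  67  67
 62  65  67  67  65  66  56  44  33  35  48  71  86  81  63  45  34  32  38  35  34  31  36  46  58  68  68  68  69  70  69  69
 53  60  63  64  65  64  53  40  34  45  73 107 108  77  53  36  38  33  37  37  34  35  36  42  52  62  69  66  69  68  67  68
 45  52  60  66  67  62  54  40  35  58 103 134 116  74  39  36  34  36  33  34  31  34  34  34  46  56  65  65  68  66  65  66
 46  50  60
[... 5864 characters left out ...]

 78  77  78  81  74  57  46  62  88  95  92  88  84  90  94 115 136 139 161 175 189 195 205 205 198 171 133 112 111 114 105  83  51  27  28
 74  79  82  82  66  47  41  61  92  93  98  86  80  83  86  89  88  94 110 136 158 174 187 190 201 187 156 124 118 114 109  82  44  34  33
 78  74  78  75  63  49  42  64  87  94  95  91  92  86  83  75  79  81  83  98 114 130 147 159 179 182 166 134 118 117 112  78  42  32  37
 76  79  81  77  54  55  49  72  87 102  89  95  86  86  85  81  77  78  73  80  75  84  93 116 133 152 154 137 116 112 106  74  41  23  39
 81  83  77  74  55  48  53  74  87 100  94  97  90  87  85  86  79  81  81  77  82  73  67  76  87 109 124 109 109 104 102  68  34  35  36
```

Request:
play_rows(motion=[[[0,-0.004,0.01,0,0,0],[0,-0.004,0.02,0,0,0],[0,-0.004,0.03,0,0,0],[0,-0.004,0.037,0,0,0],[0,-0.004,0.041,0,0,0],[0,-0.004,0.041,0,0,0],[0,-0.004,0.041,0,0,0]]])

```text
time_s: 14.78
position: [0.5478, -0.1226, 0.127]
tcp_rot: [[-0.995, 0.104, -0.001], [0.104, 0.995, 0.0], [0.001, 0.0, -1.0]]
force: [0.6, 0.3, -0.0]
opening: 0.158
grasp_force: 30.0
```

```bash
python3 - <<'E'
from m import *
go([.5475,-.1213,.1236],84)
c=C['scene'];p=np.array(bot.read_state()['position'])
print("knee pred",px(c,p+np.array([.0219,-.0023,.0219])), "front bottom",px(c,p+np.array([.024,0,-.0186])),"tip centre",px(c,[.5475,-.1213,.105]))
g=c["frame"][168:196,208:240].min(2).astype(int);print("\n".join(" ".join("%3d"%a for a in r) for r in g))
E
```

```text
pos [ 0.5482 -0.1228  0.1277] yawy 84.05 tilt [ 0.0007 -0.0003 -1.    ] F [-0.9  0.1 -1.4]
shift [0.0009 0.0014 0.0041] len 0.004 wz 0.05
knee pred [217.5248 177.142 ] front bottom [219.6752 187.759 ] tip centre [223.6618 181.7524]
 45  42  44  46  45  42  34  34  36  37  40  43  45  45  43  43  47  46  48  57  65  68  74  79  82  81  74  63  55  59  57  52
 42  46  45  46  43  37  37  33  37  34  38  41  36  42  43  44  44  42  46  51  57  59  64  71  74  72  71  65  63  60  57  55
 42  42  43  42  42  41  39  38  34  34  39  36  41  45  47  44  42  44  44  47  48  55  69  79  76  71  65  66  65  61  62  57
 44  42  45  41  44  41  38  35  37  36  39  40  49  62  61  51  41  39  41  42  44  66  99 112 105  90  81  73  68  66  64  64
 44  47  44  45  44  45  38  35  33  35  39  42  62  76  68  51  39  38  34  38  39  63 108 133 137 127 112  98  86  79  70  67
 45  43  45  47  44  47  37  38  38  40  43  58  77  77  63  46  35  35  37  33  38  45  78 119 149 156 149 139 123 107  94  83
 43  46  47  47  48  43  40  37  37  43  60  82  86  72  54  38  37  35  33  36  37  37  51  89 140 
[... 2015 characters left out ...]
  45  47  52  65  88 120 153 172 177 178 177 178 178 177 175
182 181 180 182 180 179 179 176 176 170 152 127 123 128 111  78  65  66  71  86 111 134 155 173 176 178 178 180 180 178 179 179
183 183 182 182 181 180 180 179 177 177 172 161 150 139 124 109 106 116 124 135 153 168 175 179 181 180 177 179 178 180 180 178
184 182 184 182 182 180 181 181 180 178 178 174 171 166 158 152 151 158 166 171 175 179 181 180 181 181 179 178 181 178 179 178
183 182 183 184 184 181 181 181 180 180 180 180 180 178 177 174 175 174 177 178 178 178 179 178 180 180 180 181 181 180 180 182
181 182 181 182 182 182 182 182 182 181 179 179 178 181 179 179 178 177 178 177 176 178 179 178 179 178 180 181 183 183 181 182
```

Request:
play_rows(motion=[[[0,0,0.002,0,0,0],[0,0,0.004,0,0,0],[0,0,0.006,0,0,0],[0,0,0.007,0,0,0],[0,0,0.007,0,0,0]]])

```text
time_s: 15.3
position: [0.5478, -0.1226, 0.1203]
tcp_rot: [[-0.995, 0.104, -0.0], [0.104, 0.995, 0.0], [0.0, 0.0, -1.0]]
force: [0.8, 0.5, -0.3]
opening: 0.16
grasp_force: 30.0
```

Request:
play_rows(motion=[[[0,0,0.002,0,0,0],[0,0,0.004,0,0,0],[0,0,0.005,0,0,0],[0,0,0.005,0,0,0]]])

```text
time_s: 15.63
position: [0.5478, -0.1226, 0.1152]
tcp_rot: [[-0.995, 0.104, -0.0], [0.104, 0.995, 0.0], [0.0, 0.0, -1.0]]
force: [-0.1, 0.0, -0.9]
opening: 0.157
grasp_force: 30.0
```

Request:
play_rows(motion=[[[0,0,0.002,0,0,0],[0,0,0.004,0,0,0],[0,0,0.004,0,0,0]]])

```text
time_s: 15.88
position: [0.548, -0.1227, 0.1113]
tcp_rot: [[-0.995, 0.104, 0.0], [0.104, 0.995, -0.0], [-0.0, -0.0, -1.0]]
force: [-0.5, 0.8, 0.8]
opening: 0.157
grasp_force: 30.0
```

Request:
play_rows(motion=[[[0,0,0.001,0,0,0],[0,0,0.002,0,0,0],[0,0,0.002,0,0,0]]])

```text
time_s: 16.13
position: [0.548, -0.1227, 0.1097]
tcp_rot: [[-0.995, 0.103, 0.0], [0.103, 0.995, -0.0], [-0.0, -0.0, -1.0]]
force: [-1.3, -0.0, 3.3]
opening: 0.156
grasp_force: 30.0
```

Request:
play_rows(motion=[[[0,0,0.001,0,0,0],[0,0,0.002,0,0,0],[0,0,0.003,0,0,0],[0,0,0.0035,0,0,0],[0,0,0.0035,0,0,0],[0,0,0.0035,0,0,0]]])

```text
time_s: 16.63
position: [0.5481, -0.1227, 0.1066]
tcp_rot: [[-0.995, 0.104, 0.001], [0.104, 0.995, -0.0], [-0.001, -0.0, -1.0]]
force: [-0.4, 0.0, 7.0]
opening: 0.158
grasp_force: 30.0
```

Request:
play_rows(motion=[[[0,0,0.0007,0,0,0],[0,0,0.0014,0,0,0],[0,0,0.0014,0,0,0],[0,0,0.0014,0,0,0]]])

```text
time_s: 16.97
position: [0.5481, -0.1227, 0.1062]
tcp_rot: [[-0.995, 0.103, 0.001], [0.103, 0.995, -0.001], [-0.001, -0.0, -1.0]]
force: [-2.9, -0.4, 13.1]
opening: 0.155
grasp_force: 30.0
```

```bash
python3 - <<'E'
from m import *
keys();s=bot.read_state();print(s["position"],s["force"],s["moment"],s["grasp_force"],s["opening"])
c=C['scene'];p=np.array(s["position"]);print(px(c,p+np.array([.0219,-.0023,.0219])))
g=c["frame"][174:192,208:240].min(2).astype(int);print("\n".join(" ".join("%3d"%a for a in r) for r in g))
E
```

```text
scene green [261.6545 195.666 ] 74 [ 0.5635 -0.0109]
scene yellow [295.8168 207.8359] 83 [0.5757 0.0839]
scene red [278.595  201.7523] 77 [0.5697 0.0366]
scene brass [222.6986 180.8705] 114 [ 0.5403 -0.1274]
top green [305.4323 209.5578] 73 [ 0.5603 -0.0119]
top yellow [272.7582 205.5648] 70 [0.5723 0.0834]
top red [289.0346 207.5449] 68 [0.5663 0.0359]
top brass [340.7143 213.4211] 7 [ 0.5488 -0.1143]
[ 0.5481 -0.1227  0.1061] [-1.8978  1.1882 12.7107] [0.2046 0.5111 0.0154] 30.002278983592987 0.15884933219340502
[218.4384 182.4118]
 45  45  44  46  46  45  41  38  35  37  39  42  42  46  43  45  44  46  45  51  60  70  76  81  82  83  79  72  70  75  74  62
 45  44  47  46  48  52  53  49  37  36  38  39  38  42  45  47  45  42  42  47  53  64  75  83  88  86  91  92  88  78  74  64
 43  44  44  45  51  68  76  61  45  36  35  38  40  50  62  56  46  41  41  43  47  53  71  89  95 105 117 127 124 106  95  84
 43  43  48  50  63  84  90  74  49  37  38  39  50  65  75  67  49  40  37  39  40  44  59  82 112 137 149 161 157 142 133 119
 40  42  46  57  75  92  94  79  54  38  37  49 
[... 1043 characters left out ...]
  43  43  39  39  39  42  48  81 134 167 176 175 176 177 175
177 179 179 175 167 145 116  89  61  45  47  65  70  60  48  46  48  46  47  44  42  40  43  56  96 144 169 174 176 177 176 178
178 177 179 178 176 162 142 120  87  61  45  49  47  48  43  44  47  50  51  44  42  43  51  82 125 159 172 176 176 174 176 175
177 178 178 178 177 174 167 154 130 100  61  43  41  42  37  44  42  46  46  45  49  51  77 116 151 170 177 179 175 178 176 175
181 179 179 176 178 177 174 173 164 137  95  68  50  42  42  44  41  46  47  53  63  84 114 147 168 175 178 177 177 177 177 178
182 180 182 181 179 179 179 178 173 159 137 113  94  72  63  58  58  62  73  86 110 134 154 171 178 180 179 178 178 179 180 180
```

```bash
python3 -c "
from rig import bot
print(bot.hand_in())"
```

```text
the job is handed in; nothing more can be done
None
```

I pressed green, then yellow, each to its stop. The black knob is home on the shaft and held fully pressed (about 13 N) in the gripper, with all keys up; the job was handed in at about 17 s, and hand-in returned no verdict.

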